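# Gauge the lead screw

## Task

Find which of the three thread-gauge leaves in the wooden rack matches the lead screw on the sprung rest nearest the robot: set them on top of the thread one by one, lengthwise, and feel along it lightly, until one drops fully home all along its edge with a light press. Press gently, under 20 N. Stand the leaf that fits in the slot of the aluminium keeper block, have the other two standing in the rack, and leave the rest of the bench as it is.

Things in the scene. Friction and masses are not known exactly. Their poses are not given: they have to be found in the camera images.
- leaf_1: thread-gauge leaf: flat aluminium comb standing teeth down, 10 mm thick along x, 100 mm long along y, 72 mm tall, 0.12 kg. Origin: centre of its underside, at the tooth tips. Teeth 5 mm tall with 15 degree flanks along the middle 72 mm or so of the lower edge of a plate (z 5 to 35 mm); above it a grip tab 44 mm long along y, z 35 to 72 mm, to be pinched across the 10 mm thickness
- leaf_2: thread-gauge leaf like leaf_1 but of another tooth pitch. The three pitches are 8, 9.5 and 11 mm; which leaf has which is not told, to be found by trying on the thread. Which slot each leaf starts in changes from time to time
- leaf_3: thread-gauge leaf like leaf_1 and leaf_2 but of another tooth pitch
- rest_1: sprung rest fixed to the bench, a steel lead screw lying along its y. Origin: centre of the underside of its 90 x 200 x 12 mm base. The rest at x below 0.68 m (nearest the robot) is the one to gauge; the two at x above 0.72 m are spares. Thread: ridges 6 mm deep, crest diameter 36 mm, reaching at least 54 mm either side of the middle; V-blocks at y = +-80 mm stand lower than the crests
- rest_2: like rest_1, with a screw of another pitch. Screw pitches are 8, 9.5 and 11 mm; which is on which rest, and where the crests fall along y, is not told. Unloaded, the crests' top is 78 mm above the bench. The screw sinks up to 8 mm on springs: about 1 N to start it, then 1.5 N per mm, then a hard stop
- rest_3: like rest_1 and rest_2, with a screw of another pitch. Along y a screw slips in its V-blocks only above about 15 N
- axis_1 (a point): point on the screw's axis in the middle of rest_1, 60 mm above the bench when unloaded, sinking with the screw; axes as the rest's. The leaf of the screw's own pitch, in step, drops in until the plate between its teeth sits on the crests: its origin is then 13 mm above this point. A leaf out of step or of a wrong pitch rides on the crests, its origin about 18 mm above this point
- axis_2 (a point): the same point of rest_2
- axis_3 (a point): the same point of rest_3
- rack: wooden leaf rack fixed to the bench, base 176 x 120 x 6 mm, origin under its centre. Three slots at x = -60, 0 and +60 mm in its frame, along its y, 14 mm wide and 107 mm long, flared side cheeks up to 38 mm. The plain ends of the leaf's plate stand on ledges 13 mm above the bench. Each leaf starts in one, its y along the rack's y, its origin 8 mm above the bench
- keeper: aluminium keeper block fixed to the bench, base 60 x 120 x 6 mm, origin under its centre, with one slot like the rack's at its centre, along its y: 15 mm wide, 107 mm long, flared cheeks up to 38 mm. A leaf standing in it has its origin 8 mm above the bench. Rack and keeper may be on either side of the robot
- oil_bottle: white oil bottle, 60 mm across, 170 mm tall, origin under its centre; to be left alone
- spray_can: blue spray can, 56 mm across, 160 mm tall, origin under its centre; to be left alone
- wrench: steel spanner lying on the bench; to be left alone
- screwdriver: screwdriver lying on the bench; to be left alone
- bearing: steel bearing ring, 52 mm across, 15 mm tall; to be left alone
- hammer: hammer lying on the bench; to be left alone
Mind the look-alikes: they are no part of the job. What is shaped like the leaf_2 but blue or green is not meant.

How it is judged:
By the outcome, as a careful person would: the job done as asked, in the order asked, and still so for the second after the job is handed in, with the robot touching nothing.
It also fails if it takes over 72 s, if anything falls off the work surface, if the arm or the gripper's body presses on something with over 40 N, if the wrist force passes 120 N, or if a joint passes its speed limit or range.

## Robot

A 6-joint arm with a two-finger parallel gripper is mounted at the origin on the work surface. World frame = base frame: x ahead of the robot, y to its left, z up, the work surface at z = 0. Lengths are in mm, angles in degrees, forces in N, time in s.
With the tool pointing down it reaches from about 300 to 850 mm from the base axis. Payload 4.2 kg.
Tool frame: the origin (TCP) lies at the very end of the fingers, on their centre line; the grasp point (between the pads) lies 19 mm behind it; z points along the fingers, y is the line along which they close (so a half turn about z gives the same grasp; the last joint's range is limited). The gripper opens to 91 mm and grips with 3 to 60 N. Pads are 32 mm wide; open, the fingers measure 118 mm over their backs; the gripper's body (76 mm by 178 mm) begins 60 mm behind the grasp point.
Start: joints at [-77.865, 18.312, 89.639, -0, 72.044, -1.146], TCP at [132.097, -559.639, 188.576] pointing down, gripper open.
Joint ranges: [-177.97, 177.97], [-48.28, 115.42], [12.27, 149.76], [-77.06, 257.06], [2.81, 150.46], [-146.56, 146.56]. Speed limits (degrees/s): [147.25, 147.25, 180, 180, 180, 180].

## Interface

Orientations are given as [roll, pitch, yaw] about the fixed x, y, z axes, in that order (R = Rz(yaw) Ry(pitch) Rx(roll)).
In Python, from workcell import env gives the robot as it stands.
- The arm moves only by the shell command python3 -m pendant 'ROWS' [FORCE]. ROWS is a JSON object of lists of equal length, an entry for each row: "translation": the shift along the tool's x, y, z in mm, a list of three; "roll": the turn about the tool's z in rad; "hand": the closure in counts, from 0 (fully open) to 255 (shut). In form: {"translation": [[dx, dy, dz], ...], "roll": [roll, ...], "hand": [hand, ...]}. A call has exactly 8 rows; each row shifts and turns the commanded pose from where the row before left it, along the tool's axes as they then stand; what a row does not reach is not made up. A row lasts 1/12 s, in which the tool goes at most 41.7 mm and 7.16 degrees, less where a joint would pass 70% of its speed; a pose out of reach is approached as far as the arm can. A call with a gripper value outside its range is refused whole. The fingers move at their own pace and stop on an object; FORCE is the grip in N (left out, the last holds). Time passes only in rows, so rows that do not move let the fingers close, or fill a call up. It gives the time, the measured TCP pose, the force, the opening and the grip force at its end, in the units of the state.
- env.state(): the state, without advancing time (a new reading comes with each control period).
- env.grab_frame(name): name is "scene" or "side" or "wrist"; returns a dict with "frame" (480x640x3 uint8, red, green, blue), "z_map" (480x640 float32, mm along the optical axis (not along the pixel's ray), 0 where there is no reading), "fx", "fy", "cx", "cy" (pixels), "dist" ([k1, k2, p1, p2, k3] as OpenCV has them; the pictures are not rectified), "pose" (4x4, takes a point from camera to world coordinates). Camera axes: x right, y down, z forward; pixel columns grow to the right and rows downward; lengths in mm; the calibration is good to about 2 mm. A picture is of the moment at which its call begins.
- env.job_done(): hands the job in; it is judged then, once.
Trained networks look in a picture, given as the dict that the camera call returned (one of the last four; its "shot" number tells which), for a name from the list of things; names that differ only in an ending like _2 or _b are one class to them, and where a whole thing is asked for, a point or a joint stands for the part that bears it (a point fixed in the world has none). Each returns a list of dicts, best first, with "score" (0 to 1); they miss things now and then, are a little off and sometimes report something else, mostly with a low value. They report only what shows in the picture. A call takes as long as a camera call. They do not tell look-alikes from the thing itself.
- env.recognise(picture, label): "rect" ([centre column, centre row, width, height] in pixels, round what is visible of it).
- env.regions_of(picture, label): "pixels" (480x640 bool, what is visible of it) and "rect" ([centre column, centre row, width, height] in pixels, round what is visible of it).
The state is a dict: "time_s": time; "qpos": joint angles; "qvel": joint speeds; "effort": joint torques, N m; "ee_pos": TCP position; "ee_rot": TCP orientation; "force": force on the tool from outside, world axes, zero at the start; "torque": the same for the moment, N m; "gripper_width": finger opening in mm; "gripper_force": force on a finger pad.
Only numpy, scipy, OpenCV 4.12 (cv2) and the standard library are available. Lean on these libraries where they do the work, as an engineer would, in place of code of your own. Each camera call takes 0.05 s, during which the arm holds its last target. There are 200 camera calls.

## Working session

There is one attempt and no reset: what is moved stays moved. The work goes in short steps, Python scripts to look and compute and a shell command to move; the robot and the scene stay as the last step left them, time stands still between calls to the robot, and variables do not carry over. Pictures are saved under pics/ and viewed, at most 10 in all, crops included, and the job is handed in when it is done.

```bash
ls; mkdir -p pics; cat > h.py <<'E'
import numpy as np, cv2
from workcell import env
def shot(n, fn=None):
    p=env.grab_frame(n)
    if fn: cv2.imwrite('pics/'+fn, p['frame'][:,:,::-1])
    return p
def world(p, uv, z=None):
    """pixels -> world points, by depth map or on plane z"""
    uv=np.atleast_2d(np.array(uv,float))
    K=np.array([[p['fx'],0,p['cx']],[0,p['fy'],p['cy']],[0,0,1]])
    n=cv2.undistortPoints(uv[:,None],K,np.array(p['dist']))[:,0]
    r=np.c_[n,np.ones(len(n))]; T=np.array(p['pose'])
    if z is None:
        i=np.clip(np.round(uv).astype(int),0,[639,479]); d=p['z_map'][i[:,1],i[:,0]]
        w=(r*d[:,None])@T[:3,:3].T+T[:3,3]; w[d==0]=np.nan; return w
    w=r@T[:3,:3].T; return T[:3,3]+w*((z-T[2,3])/w[:,2])[:,None]
def cloud(p):
    v,u=np.mgrid[0:480,0:640]
    return world(p,np.c_[u.ravel(),v.ravel()]).reshape(480,640,3)
E
python3 - <<'E'
from h import *
np.set_printoptions(precision=1,suppress=True)
print(env.state())
for c in ['scene','side','wrist']:
    p=shot(c,c+'0.png'); print(c,p['fx'],p['pose'])
    if c=='wrist': continue
    C=cloud(p)
    for l in ['leaf_1','rest_1','rack','keeper']:
        for r in env.regions_of(p,l):
            w=C[r['pixels']]; w=w[~np.isnan(w[:,0])]
            print(c,l,round(r['score'],2),np.round(r['rect']), np.median(w,0),np.percentile(w,2,0),np.percentile(w,98,0))
E
```

```text
pics
{'time_s': 0.0, 'qpos': array([-77.9,  18.4,  89.7,  -0. ,  72. ,  -1.1]), 'qvel': array([ 0.1,  0. , -0.1, -0.1,  0.1,  0.1]), 'effort': array([ -0. , -41.2, -23.2,   0.1,   0. ,  -0. ]), 'ee_pos': array([ 132. , -559.1,  187.7]), 'ee_rot': array([-179.9,   -0. ,   13.3]), 'force': array([ 0.1,  0.1, -0.5]), 'torque': array([ 0., -0., -0.]), 'gripper_force': 0.0, 'gripper_width': 91.20054258407666}
scene 436.3912227285454 [[   0.     0.8   -0.6 1185.1]
 [   1.    -0.     0.    14.6]
 [  -0.    -0.6   -0.8 1050.7]
 [   0.     0.     0.     1. ]]
scene leaf_1 0.96 [355. 214.  31.  15.] [369.5 119.9  34.8] [361.9  74.8   8.8] [373.2 163.4  72.8]
scene leaf_1 0.95 [424. 268.  42.  13.] [556.5 299.6  45.3] [545.1 253.7  20.7] [562.8 348.6  81.5]
scene leaf_1 0.94 [425. 247.  40.  17.] [496.7 305.7  45.4] [483.7 261.3  25.9] [502.  353.8  82.5]
scene leaf_1 0.68 [421. 230.  38.  17.] [436.7 310.6  44. ] [365.5 264.9  -0.6] [446.9 358.9  81.8]
scene leaf_1 0.64 [422. 200.  34.  19.] [311.4 325.8  32.8] [298.1 282.9   4.2] [320.1 370.1  74.5]
scene leaf_1 0.58 [472. 201.  27.  28.] [30
[... 1764 characters left out ...]
54.7   3.8] [558.1 133.7  77.8]
side rack 0.63 [304. 183.  61.  47.] [ 730.3 -183.8   23.1] [ 693.  -290.4   -0.2] [788.8 -99.3  77.1]
side rack 0.56 [276. 334.  89.  70.] [480.  328.8  10.4] [407.6 255.6   3.5] [565.9 369.7  39.4]
side rack 0.19 [385. 204.  36.  24.] [ 483.  -249.3   14.7] [ 457.4 -315.9    0.5] [ 520.3 -200.4   38.9]
side keeper 0.76 [385. 204.  36.  25.] [ 483.6 -246.9   14.3] [ 458.1 -315.1    2.2] [ 523.3 -198.9   38.9]
side keeper 0.23 [304. 184.  57.  48.] [ 730.3 -180.    25.2] [ 694.6 -283.     3.1] [783.9 -99.2  77.1]
wrist 380.75686253928376 [[   0.2   -0.9   -0.3  209.8]
 [  -1.    -0.2   -0.1 -540.2]
 [  -0.     0.3   -1.   384.4]
 [   0.     0.     0.     1. ]]
```

View pics/scene0.png

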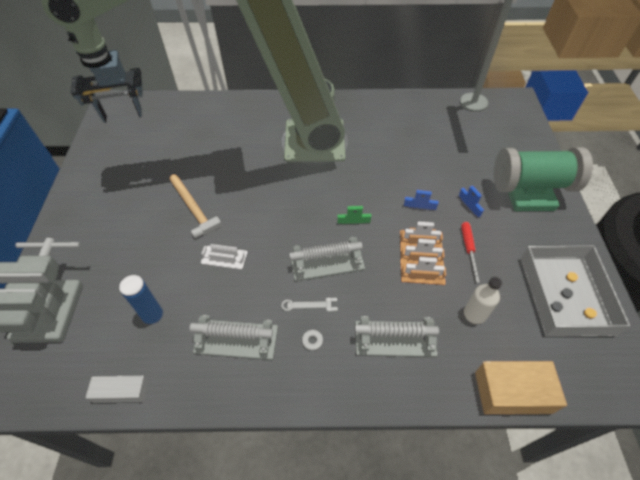

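View pics/side0.png

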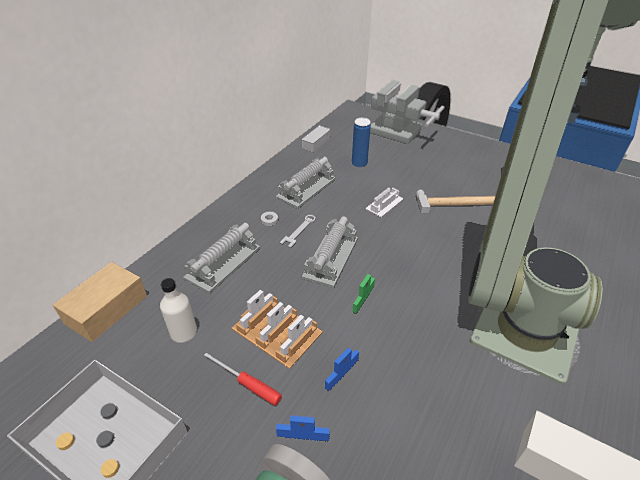

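The scene picture shows the rack with three aluminium leaves at px (422,257), the near rest at (327,258), the keeper at (223,257), and the blue and green look-alikes at (355,215), (421,200) and (472,201). The side view agrees. Next I fit the poses.

```bash
cat > fit.py <<'E'
from h import *
np.set_printoptions(precision=1,suppress=True)
def rect(w):
    c,s,a=cv2.minAreaRect(w[:,:2].astype(np.float32)); 
    if s[0]>s[1]: a-=90; s=s[::-1]
    a=(a+90)%180-90
    return np.round([*c,*s,a],1),len(w)   # a = angle of long axis from world y (deg, + ccw)
def sel(C,x,y,z):
    C=C.reshape(-1,3); m=np.all((C>[x[0],y[0],z[0]])&(C<[x[1],y[1],z[1]]),1); return C[m]
def line(w):
    c=np.median(w,0); d=w[:,:2]-w[:,:2].mean(0); v=np.linalg.svd(d,full_matrices=False)[2][0]; v*=np.sign(v[1])
    return w.mean(0),np.degrees(np.arctan2(-v[0],v[1])),np.ptp(d@v)
E
python3 - <<'E'
from fit import *
for c in ['scene','side']:
    C=cloud(shot(c))
    for x in [435,495,555]: print(c,'leaf',x,rect(sel(C,(x-25,x+25),(230,380),(50,90))),line(sel(C,(x-25,x+25),(230,380),(79,84))))
    print(c,'screw',rect(sel(C,(420,600),(-60,150),(72,85))),line(sel(C,(420,600),(-60,150),(73,85))))
    print(c,'restbase',rect(sel(C,(400,620),(-90,160),(8,16))))
    print(c,'keeper',rect(sel(C,(400,620),(-340,-180),(4,45))), rect(sel(C,(400,620),(-340,-180),(30,45))))
    print(c,'rack',rect(sel(C,(390,620),(200,400),(4,42))), rect(sel(C,(390,620),(200,400),(4,9))))
E
```

```text
scene leaf 435 (array([433.3, 313.4,  18.3,  43.7, -10.8]), 158) (array([435.7, 315.5,  81.1]), np.float64(-5.692165790511839), np.float64(41.87157202203916))
scene leaf 495 (array([493.7, 307.8,  14. ,  44.9,  -4.9]), 158) (array([494.1, 308.2,  80.9]), np.float64(-5.198389619165572), np.float64(41.26746056692764))
scene leaf 555 (array([553.3, 302.6,  14.1,  43.9,  -5.3]), 168) (array([553.8, 304. ,  81.1]), np.float64(-5.100934011342256), np.float64(42.94390752834589))
scene screw (array([510.4,  35. ,  31.9, 189.9,  11.7]), 256) (array([511.8,  34.8,  76. ]), np.float64(10.506200380512373), np.float64(165.1700968553355))
scene restbase (array([530. ,  17.7,  89.5, 247.2,  17.2]), 1013)
scene keeper (array([ 509.7, -259.7,  159.6,  219.2,   89.9]), 935) (array([ 475.2, -275.3,   62.9,  151.6,  -34.9]), 180)
scene rack (array([505.6, 300.3, 201.5, 226.4, -88.8]), 1741) (array([505.6, 300.3, 201.5, 226.4, -88.8]), 576)
side leaf 435 (array([433.8, 313.3,  12. ,  45.4,  -3.6]), 218) (array([434.1, 313.5,  80.9]), np.float64(-5.7729290123178245), np.float64(44.38409930571542))
side leaf 495 (array([493.6, 307.8,  12.5,  45.5,  -4.1]), 223) (array([493.6, 306.2,  80.6]), np.float64(-3.4827059850773754), np.float64(42.94449423131674))
side leaf 555 (array([553.4, 300.8,  13.1,  46.2,  -5.8]), 214) (array([553.5, 302.7,  80.4]), np.float64(-4.040370538221262), np.float64(42.18851193208904))
side screw (array([509.9,  34.1,  29.6, 177.5,  10.3]), 286) (array([509.7,  34.2,  75.8]), np.float64(9.843979769210332), np.float64(133.69079986193313))
side restbase (array([509.5,  36.8,  91.2, 200.5,  10.7]), 832)
side keeper (array([ 506.2, -265.6,  156.2,  218. ,   87. ]), 569) (array([ 491.2, -254.8,   35. ,  107.1,   -7.4]), 114)
side rack (array([503.3, 305.7, 185. , 227.3,  89.2]), 2628) (array([503.3, 305.7, 185. , 227.3,  89.2]), 946)
```

```bash
cat >> h.py <<'E'
def go(x,y,z,yaw):
    """how far to go from the measured pose, tool axes at present yaw; roll to be done after"""
    s=env.state(); a=np.radians(s['ee_rot'][2]); d=np.array([x,y,z])-s['ee_pos']
    print('t',round(s['time_s'],2),'pos',np.round(s['ee_pos'],1),'rot',np.round(s['ee_rot'],1),'| tool shift',np.round([d[0]*np.cos(a)+d[1]*np.sin(a),d[0]*np.sin(a)-d[1]*np.cos(a),-d[2]],1),'roll rad',round(-np.radians((yaw-s['ee_rot'][2]+180)%360-180),3),'F',np.round(s['force'],1),'w',round(s['gripper_width'],1))
E
python3 -m pendant '{"translation":[[35,-17.8,0],[35,-17.8,0],[35,-17.8,0],[35,-17.8,0],[35,-17.8,0],[35,-17.8,0],[35,-17.8,0],[35,-17.8,0]],"roll":[0,0,0,0,0,0,0,0],"hand":[0,0,0,0,0,0,0,0]}'
python3 -m pendant '{"translation":[[35,-17.8,0],[35,-17.8,0],[35,-17.8,0],[35,-17.8,0],[0,0,0],[0,0,0],[0,0,0],[0,0,0]],"roll":[0,0,0,0,-0.11,-0.11,-0.11,-0.11],"hand":[0,0,0,0,0,0,0,0]}'
python3 -m pendant '{"translation":[[0,0,0],[0,0,0],[0,0,0],[0,0,0],[0,0,0],[0,0,0],[0,0,0],[0,0,0]],"roll":[-0.11,-0.11,-0.11,-0.11,-0.11,-0.11,-0.11,0],"hand":[0,0,0,0,0,0,0,0]}'
python3 - <<'E'
from fit import *
p=shot('wrist','w_keeper.png'); C=cloud(p)
print('nearkeeper',rect(sel(C,(440,540),(-330,-190),(3,9))),rect(sel(C,(440,540),(-330,-190),(33,45))),rect(sel(C,(440,540),(-330,-190),(3,45))))
for r in env.regions_of(p,'keeper'):
    w=C[r['pixels']]; w=w[w[:,2]>3]; print(r['score'],rect(w))
go(510,36,200,100.5)
E
```

```text
time_s: 1.32
ee_pos: [373.1, -355.3, 188.8]
ee_rot: [180.0, -0.0, 13.3]
force: [0.8, -0.5, -0.3]
gripper_width: 90.8
gripper_force: 0.0
time_s: 1.98
ee_pos: [492.1, -254.8, 188.5]
ee_rot: [180.0, 0.0, 38.9]
force: [0.3, 0.5, 0.1]
gripper_width: 91.6
gripper_force: 0.0
time_s: 2.65
ee_pos: [491.8, -255.3, 188.6]
ee_rot: [180.0, 0.0, 82.7]
force: [-0.4, 0.8, -0.1]
gripper_width: 91.2
gripper_force: 0.0
nearkeeper (array([ 491.6, -259.3,   60.1,  120.5,   -9.6]), 4353) (array([ 491.6, -259.2,   33.5,   76.4,   -9.6]), 1379) (array([ 491.6, -259.3,   60.1,  120.5,   -9.6]), 6931)
0.88 (array([ 491.6, -259.3,   60.1,  120.5,   -9.6]), 6924)
0.22 (array([ 611.4, -326.4,   12.2,  204.4,   39.4]), 187)
t 2.75 pos [ 491.8 -255.3  188.6] rot [180.    0.   82.4] | tool shift [291.1 -20.2 -11.4] roll rad -0.315 F [-1.4  0.6  0.2] w 91.2
```

View pics/w_keeper.png

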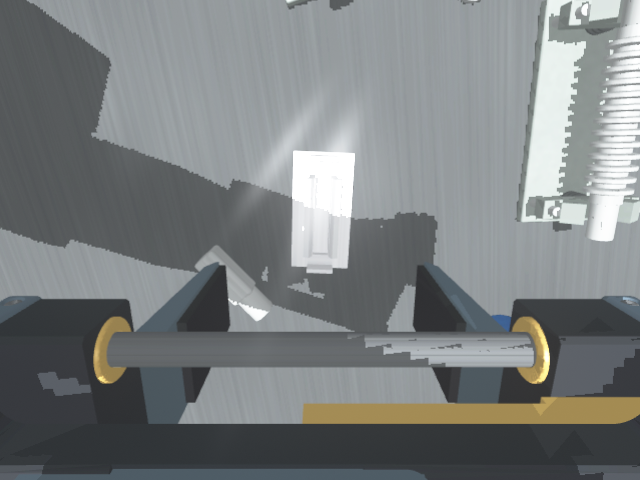

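The keeper shows at px (323,210). Its pose is (491.6, -259.3), yaw -9.6. Next: the near rest.

```bash

python3 -m pendant '{"translation":[[36.4,-2.5,0],[36.4,-2.5,0],[36.4,-2.5,0],[36.4,-2.5,0],[36.4,-2.5,0],[36.4,-2.5,0],[36.4,-2.5,0],[36.4,-2.5,0]],"roll":[0,0,0,0,0,0,0,0],"hand":[0,0,0,0,0,0,0,0]}' >/dev/null
python3 -m pendant '{"translation":[[0,0,0],[0,0,0],[0,0,0],[0,0,0],[0,0,0],[0,0,0],[0,0,0],[0,0,0]],"roll":[-0.105,-0.105,-0.105,0,0,0,0,0],"hand":[0,0,0,0,0,0,0,0]}'
python3 - <<'E'
from fit import *
p=shot('wrist','w_rest.png'); C=cloud(p)
print('crest',line(sel(C,(440,580),(-40,115),(76,85))),rect(sel(C,(440,580),(-40,115),(70,85))))
print('base',rect(sel(C,(400,620),(-90,170),(8,16))))
for r in env.regions_of(p,'rest_1'):
    w=C[r['pixels']]; w=w[w[:,2]>5]; print(r['score'],rect(w))
go(493.7,307.8,188,84.7)
E
```

```text
time_s: 4.08
ee_pos: [509.4, 35.9, 188.5]
ee_rot: [-180.0, 0.0, 100.6]
force: [0.0, -0.1, -0.7]
gripper_width: 91.1
gripper_force: 0.0
crest (array([511.2,  36. ,  77.1]), np.float64(10.470240180243215), np.float64(122.4179675283738)) (array([510.8,  37.9,  30.1, 157.6,  10.6]), 3895)
base (array([509.5,  45.9,  90.2, 178.9,  10.4]), 8322)
0.9 (array([511.6,  34.4,  90.2, 202.1,  10.3]), 18975)
0.76 (array([729.4, 182.1,  85.6, 164. ,   8.9]), 16441)
t 4.18 pos [509.4  35.9 188.5] rot [-180.     0.   100.6] | tool shift [270.1  34.5   0.5] roll rad 0.277 F [-0.6 -0.1  0.1] w 91.4
```

View pics/w_rest.png

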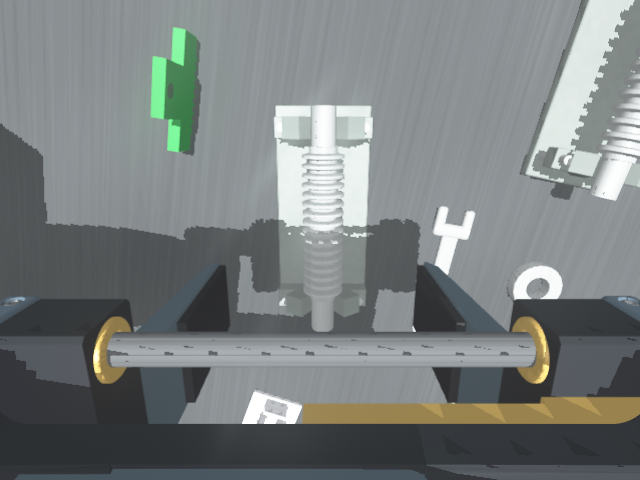

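The near rest shows at px (323,215), with thread ridges over rows 150–295. Next I measure the pitch, then go to the rack with the fingers partly closed, because the neighbouring leaves are only 60 mm apart.

```bash

python3 - <<'E'
from fit import *
p=shot('wrist'); T=np.array(p['pose']); K=np.array([[p['fx'],0,p['cx']],[0,p['fy'],p['cy']],[0,0,1]])
c=np.array([510.9,36.]); a=np.radians(10.4); s=np.arange(-50,50,.25); d=np.array([-np.sin(a),np.cos(a)]); n=np.array([np.cos(a),np.sin(a)])
Ti=np.linalg.inv(T); g=cv2.cvtColor(p['frame'],cv2.COLOR_RGB2GRAY).astype(np.float32)
tot={}
for off in (-8,-4,0,4,8):
    W=np.c_[c+s[:,None]*d+off*n,np.full(len(s),60+np.sqrt(18**2-off**2))]
    uv=cv2.projectPoints(W,cv2.Rodrigues(Ti[:3,:3])[0],Ti[:3,3],K,np.array(p['dist']))[0][:,0].astype(np.float32)
    v=cv2.remap(g,uv[:,0],uv[:,1],cv2.INTER_LINEAR)[:,0]; v-=cv2.GaussianBlur(v[:,None],(0,0),24)[:,0]; v/=v.std()
    for P in (8,9.5,11):
        A=np.sum(v*np.hanning(len(s))*np.exp(-2j*np.pi*s/P)); print(off,P,round(abs(A),1),'peak at',round(-np.angle(A)/2/np.pi*P,1))
E
python3 -m pendant '{"translation":[[33.8,4.3,0],[33.8,4.3,0],[33.8,4.3,0],[33.8,4.3,0],[33.8,4.3,0],[33.8,4.3,0],[33.8,4.3,0],[33.8,4.3,0]],"roll":[0,0,0,0,0,0,0,0],"hand":[143,143,143,143,143,143,143,143]}' >/dev/null
python3 -m pendant '{"translation":[[0,0,0],[0,0,0],[0,0,0],[0,0,0],[0,0,0],[0,0,0],[0,0,0],[0,0,0]],"roll":[0.093,0.093,0.092,0,0,0,0,0],"hand":[143,143,143,143,143,143,143,143]}'
python3 - <<'E'
from fit import *
p=shot('wrist','w_rack.png'); C=cloud(p)
for x in [434,494,553]: print('leaf',x,rect(sel(C,(x-25,x+25),(260,360),(60,90))),line(sel(C,(x-25,x+25),(260,360),(77,88))))
print('rack',rect(sel(C,(380,610),(210,400),(3,9))))
E
```

```text
-8 8 101.6 peak at -0.1
-8 9.5 39.3 peak at -1.9
-8 11 32.2 peak at -1.3
-4 8 89.9 peak at -0.2
-4 9.5 51.7 peak at -2.0
-4 11 47.8 peak at -1.5
0 8 94.0 peak at -0.2
0 9.5 57.2 peak at -1.9
0 11 59.0 peak at -1.5
4 8 98.0 peak at -0.2
4 9.5 54.4 peak at -2.0
4 11 45.9 peak at -1.8
8 8 96.9 peak at 0.3
8 9.5 56.7 peak at -2.0
8 11 61.4 peak at -1.4
time_s: 5.57
ee_pos: [493.3, 308.0, 188.5]
ee_rot: [180.0, 0.0, 84.8]
force: [1.3, 0.4, 0.3]
gripper_width: 40.1
gripper_force: 0.0
leaf 434 (array([435.2, 313.6,  10.6,  44.5,  -4.7]), 873) (array([435.3, 314. ,  79.6]), np.float64(-5.249811405918267), np.float64(44.321835397211906))
leaf 494 (array([494.7, 308.3,  10.1,  44.4,  -5.2]), 691) (array([494.9, 309.2,  79.8]), np.float64(-4.663255887196167), np.float64(44.27977955561953))
leaf 553 (array([554.3, 302.8,  10.5,  44.5,  -5.4]), 887) (array([554.3, 303.2,  79.6]), np.float64(-5.223281368000919), np.float64(44.5175363207823))
rack (array([494.8, 308.2, 119.4, 176.6,  84.8]), 9350)
```

View pics/w_rack.png

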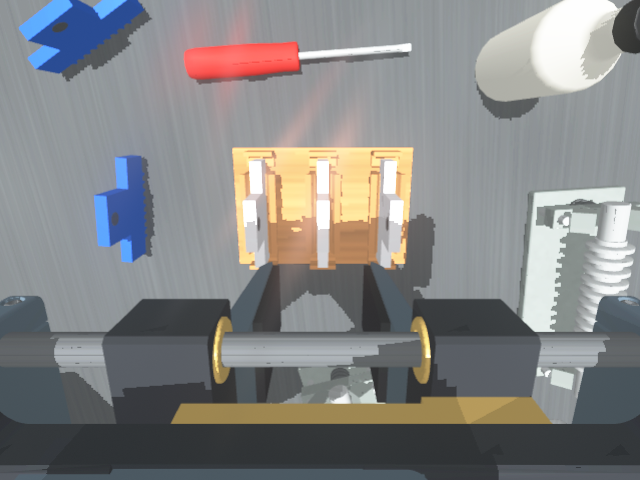

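The rack is at px (323,208), with its leaves at columns 255, 323 and 392. The screw pitch appears to be 8 mm. I take the middle leaf first.

```bash

python3 -m pendant '{"translation":[[0.4,1,35],[0,0,35],[0,0,35],[0,0,34],[0,0,0],[0,0,0],[0,0,0],[0,0,0]],"roll":[0,0,0,0,0,0,0,0],"hand":[143,143,143,143,143,255,255,255]}' 40
python3 -m pendant '{"translation":[[0,0,0],[0,0,0],[0,0,-5],[0,0,-20],[0,0,-30],[0,0,-35],[0,0,-20],[0,0,0]],"roll":[0,0,0,0,0,0,0,0],"hand":[255,255,255,255,255,255,255,255]}'
python3 - <<'E'
from fit import *
go(510.8,36,159,100.4)
for c in ['scene','side']: 
    p=shot(c); C=cloud(p); w=sel(C,(470,520),(250,365),(95,185)); print(c,len(w),line(w),np.percentile(w,[1,99],0))
    cv2.imwrite(f'pics/lift_{c}.png',p['frame'][:,:,::-1])
E
```

```text
time_s: 6.28
ee_pos: [496.1, 309.6, 52.2]
ee_rot: [179.8, -0.2, 84.7]
force: [-0.3, 0.4, 0.5]
gripper_width: 22.8
gripper_force: 0.0
time_s: 6.95
ee_pos: [497.0, 310.2, 165.4]
ee_rot: [179.5, -0.4, 84.7]
force: [0.3, -0.2, -1.3]
gripper_width: 9.2
gripper_force: 40.0
t 6.95 pos [497.  310.2 165.4] rot [179.5  -0.4  84.7] | tool shift [-271.8   38.9    6.4] roll rad -0.273 F [ 0.3 -0.2 -1.3] w 9.2
scene 460 (array([499.1, 307.8, 150.1]), np.float64(-5.4037830329238155), np.float64(100.03516085588657)) [[488.5 259.3 124.9]
 [505.4 357.3 180.3]]
side 597 (array([491.7, 314.8, 148.3]), np.float64(-6.72038031168697), np.float64(100.3175935457941)) [[485.2 261.7 120.6]
 [503.5 357.3 181.7]]
```

```bash

python3 -m pendant '{"translation":[[-34,4.9,0],[-34,4.9,0],[-34,4.9,0],[-34,4.9,0],[-34,4.9,0],[-34,4.9,0],[-34,4.9,0],[-34,4.9,0]],"roll":[0,0,0,0,0,0,0,0],"hand":[255,255,255,255,255,255,255,255]}' >/dev/null
python3 -m pendant '{"translation":[[0,0,0],[0,0,0],[0,0,0],[0,0,12],[0,0,12],[0,0,0],[0,0,0],[0,0,0]],"roll":[-0.091,-0.091,-0.091,0,0,0,0,0],"hand":[255,255,255,255,255,255,255,255]}'
python3 - <<'E'
from fit import *
go(510.8,36,120,100.4)
for c in ['scene','side']:
    p=shot(c); C=cloud(p); w=sel(C,(470,560),(-20,95),(97,160)); print(c,len(w),line(w),np.percentile(w,[1,99],0))
E
```

```text
time_s: 8.38
ee_pos: [507.9, 34.0, 135.0]
ee_rot: [-179.9, -0.0, 100.4]
force: [-0.5, -0.3, -0.8]
gripper_width: 9.2
gripper_force: 40.0
t 8.38 pos [507.9  34.  135. ] rot [-179.9   -0.   100.4] | tool shift [ 1.4  3.2 15. ] roll rad -0.0 F [-0.5 -0.3 -0.8] w 9.2
scene 302 (array([510.7,  31.1, 115.8]), np.float64(9.58906224928794), np.float64(99.73470257336314)) [[501.  -14.5  98. ]
 [521.3  81.1 132.5]]
side 259 (array([502.6,  42.6, 123. ]), np.float64(8.133026008920748), np.float64(103.37950996188566)) [[493.7 -17.6  98.3]
 [514.4  82.8 156.8]]
```

```bash

python3 -m pendant '{"translation":[[1.4,3.2,3],[0,0,5],[0,0,3],[0,0,3],[0,0,0.5],[0,0,0.5],[0,0,0],[0,0,0]],"roll":[0,0,0,0,0,0,0,0],"hand":[255,255,255,255,255,255,255,255]}'
python3 -m pendant '{"translation":[[0,0,0.6],[0,0,0.6],[0,0,0.6],[0,0,0.6],[0,0,0.6],[0,0,0],[0,0,0],[0,0,0]],"roll":[0,0,0,0,0,0,0,0],"hand":[255,255,255,255,255,255,255,255]}'
python3 -m pendant '{"translation":[[0,0,0.6],[0,0,0.6],[0,0,0.6],[0,0,0.6],[0,0,0.6],[0,0,0],[0,0,0],[0,0,0]],"roll":[0,0,0,0,0,0,0,0],"hand":[255,255,255,255,255,255,255,255]}'
```

```text
time_s: 9.15
ee_pos: [511.3, 36.0, 120.8]
ee_rot: [180.0, 0.0, 100.4]
force: [-0.6, -0.3, -0.3]
gripper_width: 8.7
gripper_force: 40.0
time_s: 9.82
ee_pos: [511.5, 36.0, 117.8]
ee_rot: [180.0, 0.0, 100.4]
force: [0.1, -0.2, 5.9]
gripper_width: 9.4
gripper_force: 40.0
time_s: 10.48
ee_pos: [511.8, 36.1, 115.4]
ee_rot: [179.9, 0.0, 100.4]
force: [-0.9, -0.3, 8.7]
gripper_width: 9.2
gripper_force: 40.1
```

Contact came at TCP z ≈ 121, and the leaf is riding on the crests (force = 1 + 1.5 N/mm). Next I sweep along the screw lightly.

```bash

python3 -m pendant '{"translation":[[0.25,0,0],[0.25,0,0],[0.25,0,0],[0.25,0,0],[0.25,0,0],[0.25,0,0],[0.25,0,0],[0.25,0,0]],"roll":[0,0,0,0,0,0,0,0],"hand":[255,255,255,255,255,255,255,255]}' | sed -n 2,4p
python3 -m pendant '{"translation":[[0.25,0,0],[0.25,0,0],[0.25,0,0],[0.25,0,0],[0.25,0,0],[0.25,0,0],[0.25,0,0],[0.25,0,0]],"roll":[0,0,0,0,0,0,0,0],"hand":[255,255,255,255,255,255,255,255]}'| sed -n 2,4p
```

```text
ee_pos: [511.8, 36.7, 115.5]
ee_rot: [179.9, 0.2, 100.4]
force: [0.4, -4.0, 7.4]
ee_pos: [511.7, 38.2, 115.5]
ee_rot: [179.9, 0.2, 100.4]
force: [0.5, -4.5, 8.6]
```

```bash

python3 -m pendant '{"translation":[[0.3,0,0],[0.3,0,0],[0.3,0,0],[0.3,0,0],[0.3,0,0],[0.3,0,0],[0.3,0,0],[0.3,0,0]],"roll":[0,0,0,0,0,0,0,0],"hand":[255,255,255,255,255,255,255,255]}' | sed -n 2,4p
python3 -m pendant '{"translation":[[0.3,0,0],[0.3,0,0],[0.3,0,0],[0.3,0,0],[0.3,0,0],[0.3,0,0],[0.3,0,0],[0.3,0,0]],"roll":[0,0,0,0,0,0,0,0],"hand":[255,255,255,255,255,255,255,255]}'| sed -n 2,4p
```

```text
ee_pos: [511.4, 40.5, 115.5]
ee_rot: [179.8, 0.2, 100.4]
force: [0.3, -3.4, 7.6]
ee_pos: [511.0, 43.1, 115.5]
ee_rot: [179.8, 0.2, 100.4]
force: [0.9, -4.5, 8.1]
```

```bash

python3 -m pendant '{"translation":[[0.3,0,0],[0.3,0,0],[0.3,0,0],[0.3,0,0],[0.3,0,0],[0.3,0,0],[0.3,0,0],[0.3,0,0]],"roll":[0,0,0,0,0,0,0,0],"hand":[255,255,255,255,255,255,255,255]}' | sed -n 2,4p
```

```text
ee_pos: [510.9, 44.1, 115.6]
ee_rot: [179.8, 0.4, 100.5]
force: [1.2, -7.5, 7.2]
```

```bash

python3 -m pendant '{"translation":[[0.2,0,0],[0.2,0,0],[0.2,0,0],[0.2,0,0],[0.2,0,0],[0.2,0,0],[0.2,0,0],[0.2,0,0]],"roll":[0,0,0,0,0,0,0,0],"hand":[255,255,255,255,255,255,255,255]}' | sed -n 2,4p
python3 -c "
from h import *
for i in range(4): shot('wrist'); s=env.state(); print(s['force'].round(1),s['torque'].round(2),s['ee_pos'].round(1),s['ee_rot'].round(1))"
```

```text
ee_pos: [510.9, 44.8, 115.7]
ee_rot: [179.8, 0.5, 100.5]
force: [2.7, -10.4, 7.7]
[  1.1 -10.8   8.8] [-2.46 -0.45  0.03] [510.9  44.8 115.7] [179.8   0.5 100.5]
[  1.5 -10.4   7.8] [-2.4  -0.45  0.04] [510.9  44.8 115.7] [179.8   0.5 100.5]
[ 1.4 -9.4  8. ] [-2.42 -0.45 -0.  ] [510.9  44.8 115.7] [179.8   0.5 100.5]
[  1.5 -11.    7.5] [-2.39 -0.45  0.02] [510.9  44.8 115.7] [179.8   0.5 100.5]
```

```bash

for i in 1; do python3 -m pendant '{"translation":[[-0.4,0,0],[-0.4,0,0],[-0.4,0,0],[-0.4,0,0],[-0.4,0,0],[-0.4,0,0],[-0.4,0,0],[-0.4,0,0]],"roll":[0,0,0,0,0,0,0,0],"hand":[255,255,255,255,255,255,255,255]}' | sed -n 2,4p; done
python3 -m pendant '{"translation":[[-0.2,0,0],[-0.2,0,0],[-0.2,0,0],[-0.2,0,0],[-0.2,0,0],[-0.2,0,0],[-0.2,0,0],[-0.2,0,0]],"roll":[0,0,0,0,0,0,0,0],"hand":[255,255,255,255,255,255,255,255]}' | sed -n 1,4p
```

```text
ee_pos: [511.0, 43.5, 115.5]
ee_rot: [179.8, 0.3, 100.4]
force: [0.3, -4.8, 8.4]
time_s: 16.02
ee_pos: [511.0, 43.0, 115.5]
ee_rot: [179.8, 0.1, 100.4]
force: [0.6, -2.3, 7.2]
```

It stays riding at 7–8 N over the whole 9 mm sweep, so this leaf does not fit. I return it to the middle slot.

```bash

python3 -m pendant '{"translation":[[0,0,-15],[0,0,-15],[0,0,-15],[0,0,0],[0,0,0],[0,0,0],[0,0,0],[0,0,0]],"roll":[0,0,0,0.091,0.091,0.091,0,0],"hand":[255,255,255,255,255,255,255,255]}' 
python3 - <<'E'
from fit import *
go(494.4,308.4,160,84.8)
E
```

```text
time_s: 16.68
ee_pos: [509.2, 43.8, 158.6]
ee_rot: [-179.9, 0.0, 84.9]
force: [-0.1, 0.8, -2.1]
gripper_width: 9.4
gripper_force: 40.0
t 16.68 pos [509.2  43.8 158.6] rot [-179.9    0.    84.9] | tool shift [262.2 -38.4  -1.4] roll rad 0.001 F [-0.1  0.8 -2.1] w 9.4
```

```bash

python3 -m pendant '{"translation":[[37,-5.5,0],[37,-5.5,0],[37,-5.5,0],[37,-5.5,0],[37,-5.5,0],[37,-5.5,0],[37,-5.5,0],[0,0,0]],"roll":[0,0,0,0,0,0,0,0],"hand":[255,255,255,255,255,255,255,255]}' >/dev/null
python3 -m pendant '{"translation":[[0,0,30],[0,0,20],[0,0,0],[0,0,0],[0,0,0],[0,0,0],[0,0,0],[0,0,0]],"roll":[0,0,0,0,0,0,0,0],"hand":[255,255,255,255,255,255,255,255]}'
python3 - <<'E'
from fit import *
go(494.4,308.4,52,84.8)
for c in ['scene','side']:
    p=shot(c); C=cloud(p); w=sel(C,(470,520),(250,365),(86,150)); print(c,len(w),np.percentile(w,[1,99],0))
E
```

```text
time_s: 18.02
ee_pos: [495.9, 305.4, 110.7]
ee_rot: [179.9, -0.1, 84.7]
force: [-0.2, 1.1, -0.9]
gripper_width: 9.2
gripper_force: 40.0
t 18.02 pos [495.9 305.4 110.7] rot [179.9  -0.1  84.7] | tool shift [ 2.8 -1.8 58.7] roll rad -0.001 F [-0.2  1.1 -0.9] w 9.2
scene 279 [[484.6 255.1  86.4]
 [503.9 352.7 143.8]]
side 450 [[481.1 263.6  86.6]
 [505.8 353.5 149.4]]
```

```bash

python3 -m pendant '{"translation":[[3.5,-1.8,0],[0,0,25],[0,0,15],[0,0,10],[0,0,5],[0,0,3],[0,0,0],[0,0,0]],"roll":[0,0,0,0,0,0,0,0],"hand":[255,255,255,255,255,255,255,255]}'
python3 - <<'E'
from fit import *
go(494.4,308.4,52,84.8)
E
```

```text
time_s: 18.78
ee_pos: [494.2, 309.4, 52.2]
ee_rot: [179.9, -0.1, 84.7]
force: [-0.9, -0.5, -2.6]
gripper_width: 8.9
gripper_force: 40.0
t 18.78 pos [494.2 309.4  52.2] rot [179.9  -0.1  84.7] | tool shift [-0.9  0.3  0.2] roll rad -0.001 F [-0.9 -0.5 -2.6] w 8.9
```

```bash

python3 -m pendant '{"translation":[[0,0,0.7],[0,0,0],[0,0,0],[0,0,0],[0,0,0],[0,0,-20],[0,0,-30],[0,0,0]],"roll":[0,0,0,0,0,0,0,0],"hand":[255,143,143,143,143,143,143,143]}'
python3 -m pendant '{"translation":[[0,30,0],[0,29.9,0],[0,0,0],[0,0,0],[0,0,0],[0,0,0],[0,0,0],[0,0,0]],"roll":[0,0,0,0,0,0,0,0],"hand":[143,143,143,143,143,143,143,143]}'
python3 - <<'E'
from fit import *
go(554.3,303,51,84.8)
for c in ['scene','side']:
  C=cloud(shot(c))
  for x in [494,553]: w=sel(C,(x-22,x+22),(230,380),(50,84));print(c,x,rect(w),np.percentile(w,98,0))
E
```

```text
time_s: 19.45
ee_pos: [496.9, 310.9, 106.0]
ee_rot: [179.5, -0.3, 84.7]
force: [1.0, 1.0, 1.8]
gripper_width: 39.9
gripper_force: 0.0
time_s: 20.12
ee_pos: [552.6, 303.6, 100.9]
ee_rot: [-180.0, 0.0, 84.8]
force: [-0.5, 0.3, 0.1]
gripper_width: 39.8
gripper_force: 0.0
t 20.12 pos [552.6 303.6 100.9] rot [-180.     0.    84.8] | tool shift [-0.5  1.7 49.9] roll rad -0.001 F [-0.5  0.3  0.1] w 39.8
scene 494 (array([493.1, 299.4,  12.1,  27.4,  -0.8]), 78) [499.2 312.3  81.8]
scene 553 (array([553.4, 302.5,  14.3,  44.4,  -4.9]), 167) [560.1 324.1  82.8]
side 494 (array([492.2, 308.2,  14.4,  44.1,  -7.7]), 218) [498.8 329.7  82.6]
side 553 (array([553.1, 302. ,  12.3,  45.7,  -7.3]), 214) [559.8 324.1  82.2]
```

```bash

python3 -m pendant '{"translation":[[-0.5,1.3,25],[0,0,20],[0,0,5],[0,0,0],[0,0,0],[0,0,0],[0,0,0],[0,0,0]],"roll":[0,0,0,0,0,0,0,0],"hand":[143,143,143,255,255,255,255,255]}' 
python3 -m pendant '{"translation":[[0,0,-5],[0,0,-20],[0,0,-30],[0,0,-35],[0,0,-20],[0,0,0],[0,0,0],[0,0,0]],"roll":[0,0,0,0,0,-0.091,-0.091,-0.091],"hand":[255,255,255,255,255,255,255,255]}'
python3 - <<'E'
from fit import *
go(510.8,36,140,100.4)
E
```

```text
time_s: 20.88
ee_pos: [555.3, 303.2, 52.0]
ee_rot: [179.9, -0.1, 84.7]
force: [0.8, 0.0, 0.8]
gripper_width: 9.4
gripper_force: 14.7
time_s: 21.55
ee_pos: [554.7, 302.9, 162.0]
ee_rot: [179.9, -0.0, 100.6]
force: [-0.0, 0.2, -1.5]
gripper_width: 9.2
gripper_force: 40.0
t 21.55 pos [554.7 302.9 162. ] rot [179.9  -0.  100.6] | tool shift [-254.2  -92.4   22. ] roll rad 0.004 F [-0.   0.2 -1.5] w 9.2
```

```bash

python3 -m pendant '{"translation":[[-36.3,-13.2,0],[-36.3,-13.2,0],[-36.3,-13.2,0],[-36.3,-13.2,0],[-36.3,-13.2,0],[-36.3,-13.2,0],[-36.3,-13.2,0],[0,0,0]],"roll":[0,0,0,0,0,0,0,0],"hand":[255,255,255,255,255,255,255,255]}' >/dev/null
python3 -m pendant '{"translation":[[0,0,15],[0,0,13],[0,0,6],[0,0,0],[0,0,0],[0,0,0],[0,0,0],[0,0,0]],"roll":[0,0,0,0,0,0,0,0],"hand":[255,255,255,255,255,255,255,255]}'
python3 - <<'E'
from fit import *
go(511,33,115.5,100.4)
E
```

```text
time_s: 22.88
ee_pos: [509.9, 36.5, 127.5]
ee_rot: [179.9, 0.0, 100.4]
force: [0.0, 0.6, -0.9]
gripper_width: 9.2
gripper_force: 40.0
t 22.88 pos [509.9  36.5 127.5] rot [179.9   0.  100.4] | tool shift [-3.6  0.4 12. ] roll rad -0.0 F [ 0.   0.6 -0.9] w 9.2
```

```bash

python3 -m pendant '{"translation":[[-3.6,0.4,4],[0,0,1.5],[0,0,1.2],[0,0,1.2],[0,0,1.2],[0,0,1.2],[0,0,1],[0,0,0]],"roll":[0,0,0,0,0,0,0,0],"hand":[255,255,255,255,255,255,255,255]}' | sed -n 2,4p
python3 -m pendant '{"translation":[[0.3,0,0],[0.3,0,0],[0.3,0,0],[0.3,0,0],[0.3,0,0],[0.3,0,0],[0.3,0,0],[0.3,0,0]],"roll":[0,0,0,0,0,0,0,0],"hand":[255,255,255,255,255,255,255,255]}' | sed -n 2,4p
python3 -m pendant '{"translation":[[0.3,0,0],[0.3,0,0],[0.3,0,0],[0.3,0,0],[0.3,0,0],[0.3,0,0],[0.3,0,0],[0.3,0,0]],"roll":[0,0,0,0,0,0,0,0],"hand":[255,255,255,255,255,255,255,255]}' | sed -n 2,4p
```

```text
ee_pos: [510.7, 32.8, 115.8]
ee_rot: [180.0, 0.0, 100.4]
force: [0.7, -0.1, 2.7]
ee_pos: [510.4, 34.5, 115.7]
ee_rot: [180.0, 0.1, 100.4]
force: [-0.1, -5.4, 1.8]
ee_pos: [510.3, 35.8, 115.8]
ee_rot: [180.0, 0.2, 100.4]
force: [1.4, -7.3, 3.6]
```

Fz is only about 2–3 N at the same height where the first leaf gave 9 N, so this one has dropped in. I relax the lateral push and confirm with a light press.

```bash

python3 -m pendant '{"translation":[[-0.7,0,0],[-0.7,0,0],[-0.7,0,0],[-0.6,0,0],[-0.3,0,0],[0,0,0],[0,0,0],[0,0,0]],"roll":[0,0,0,0,0,0,0,0],"hand":[255,255,255,255,255,255,255,255]}' | sed -n 2,4p
python3 -m pendant '{"translation":[[0,0,0.6],[0,0,0.6],[0,0,0.6],[0,0,0.6],[0,0,0.6],[0,0,0],[0,0,0],[0,0,0]],"roll":[0,0,0,0,0,0,0,0],"hand":[255,255,255,255,255,255,255,255]}' | sed -n 2,4p
python3 - <<'E'
from fit import *
for c in ['scene','side']:
    p=shot(c); C=cloud(p); w=sel(C,(460,560),(-30,105),(83,140)); print(c,len(w),line(w),np.percentile(w,[1,99],0))
p=shot('side'); cv2.imwrite('pics/seat.png',cv2.resize(p['frame'][200:300,270:400,::-1],None,fx=6,fy=6,interpolation=2))
go(511,36,150,80.4)
E
```

```text
ee_pos: [510.3, 34.5, 115.6]
ee_rot: [180.0, 0.0, 100.4]
force: [1.0, -4.4, 2.6]
ee_pos: [510.6, 34.4, 113.0]
ee_rot: [179.9, 0.0, 100.4]
force: [0.2, -4.7, 5.6]
scene 219 (array([513.6,  29.3,  96.8]), np.float64(8.792879515149261), np.float64(98.82236754582094)) [[504.2 -14.9  83.4]
 [523.9  81.7 108.1]]
side 227 (array([505.2,  43.1, 105.3]), np.float64(8.068949738051272), np.float64(103.1793040700023)) [[496.2 -17.2  83.9]
 [517.7  82.9 139.1]]
t 26.37 pos [510.6  34.4 113. ] rot [179.9   0.  100.4] | tool shift [  1.5   0.7 -37. ] roll rad 0.349 F [ 1.1 -5.   5.5] w 9.0
```

View pics/seat.png

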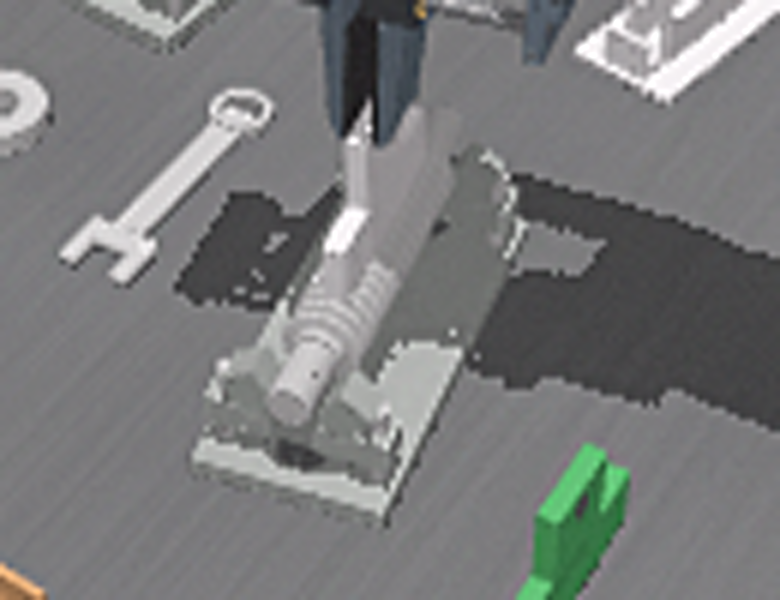

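The crop shows the leaf's plate down on the thread along its whole length, leaf at (380,200), and the light press gave about 6 N. It fits, so I lift it and carry it to the keeper.

```bash

python3 -m pendant '{"translation":[[0,0,-6],[0,0,-20],[0,0,-22],[0,0,0],[0,0,0],[0,0,0],[0,0,0],[0,0,0]],"roll":[0,0,0,0.0873,0.0873,0.0873,0.0873,0],"hand":[255,255,255,255,255,255,255,255]}'
python3 - <<'E'
from fit import *
go(491.3,-259.3,160,80.4)
for c in ['scene','side']:
    p=shot(c); C=cloud(p); w=sel(C,(460,560),(-30,105),(110,190)); print(c,len(w),line(w),np.percentile(w,[1,99],0))
E
```

```text
time_s: 27.03
ee_pos: [509.0, 36.0, 159.7]
ee_rot: [-179.8, -0.1, 80.3]
force: [0.1, 0.9, -1.4]
gripper_width: 9.1
gripper_force: 40.0
t 27.03 pos [509.   36.  159.7] rot [-179.8   -0.1   80.3] | tool shift [-294.1   32.5   -0.3] roll rad -0.002 F [ 0.1  0.9 -1.4] w 9.1
scene 364 (array([510.8,  36.2, 140.6]), np.float64(-9.452680524747482), np.float64(100.13686016063065)) [[499.1 -13.8 117.1]
 [520.5  84.1 160.9]]
side 486 (array([505.6,  41.3, 147.8]), np.float64(-10.983176038278437), np.float64(102.55791874483783)) [[494.8 -12.6 115.9]
 [520.4  85.4 189.4]]
```

```bash

python3 -m pendant '{"translation":[[-36.8,4.1,0],[-36.8,4.1,0],[-36.8,4.1,0],[-36.8,4.1,0],[-36.8,4.1,0],[-36.8,4.1,0],[-36.8,4.1,0],[-36.8,4.1,0]],"roll":[0,0,0,0,0,0,0,0],"hand":[255,255,255,255,255,255,255,255]}' >/dev/null
python3 -m pendant '{"translation":[[0,0,0],[0,0,30],[0,0,20],[0,0,0],[0,0,0],[0,0,0],[0,0,0],[0,0,0]],"roll":[0,0,0,0,0,0,0,0],"hand":[255,255,255,255,255,255,255,255]}'
python3 - <<'E'
from fit import *
go(491.3,-259.3,52,80.4)
for c in ['scene','side']:
    p=shot(c); C=cloud(p); w=sel(C,(460,530),(-330,-190),(86,150)); print(c,len(w),line(w),np.percentile(w,[1,99],0))
    w=sel(C,(440,540),(-330,-190),(3,45)); print('keeper',rect(w),np.percentile(w,[1,99],0))
p=shot('scene'); cv2.imwrite('pics/k_scene.png',cv2.resize(p['frame'][200:300,160:290,::-1],None,fx=6,fy=6,interpolation=2))
E
```

```text
time_s: 28.47
ee_pos: [494.2, -261.3, 112.0]
ee_rot: [179.8, 0.0, 80.4]
force: [-0.4, 0.5, -1.5]
gripper_width: 9.2
gripper_force: 40.0
t 28.47 pos [ 494.2 -261.3  112. ] rot [179.8   0.   80.4] | tool shift [ 1.5 -3.2 60. ] roll rad 0.0 F [-0.4  0.5 -1.5] w 9.2
scene 263 (array([ 497.5, -250.4,  108.7]), np.float64(-6.887289589332887), np.float64(99.78779487653321)) [[ 485.8 -308.3   86.7]
 [ 507.3 -211.7  149.2]]
keeper (array([ 490.9, -260.1,   97.2,  138.5,   -0.2]), 836) [[ 456.6 -320.     3.1]
 [ 535.3 -198.8   40.6]]
side 264 (array([ 491.2, -254.1,  112.5]), np.float64(-12.220492519777457), np.float64(103.53816838827802)) [[ 478.1 -308.4   86.4]
 [ 505.9 -211.8  148.7]]
keeper (array([ 489.1, -259.9,   96.8,  138.4,   -1.1]), 570) [[ 453.6 -316.4    3.2]
 [ 525.9 -197.1   40. ]]
```

View pics/k_scene.png

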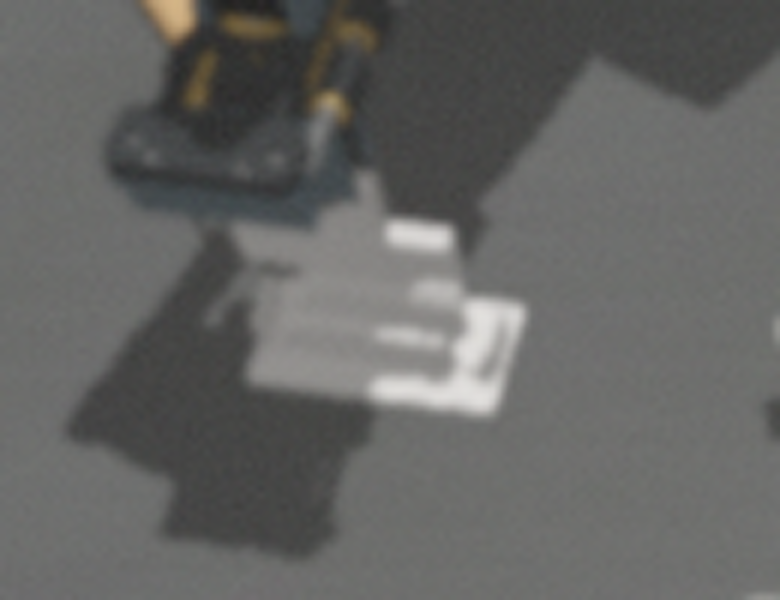

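The picture shows the leaf hanging over the keeper block, with the block's free end at (495,355). I correct by about 3 mm and lower.

```bash

python3 -m pendant '{"translation":[[1.2,-3,0],[0,0,20],[0,0,10],[0,0,0],[0,0,0],[0,0,0],[0,0,0],[0,0,0]],"roll":[0,0,0,0,0,0,0,0],"hand":[255,255,255,255,255,255,255,255]}'
python3 - <<'E'
from fit import *
go(491.3,-259.3,52,80.4)
E
```

```text
time_s: 29.28
ee_pos: [491.0, -259.8, 81.2]
ee_rot: [179.9, 0.0, 80.4]
force: [-0.5, -0.6, -0.8]
gripper_width: 8.8
gripper_force: 40.0
t 29.28 pos [ 491.  -259.8   81.2] rot [179.9   0.   80.4] | tool shift [ 0.5  0.3 29.2] roll rad -0.001 F [-0.5 -0.6 -0.8] w 8.8
```

```bash

python3 -m pendant '{"translation":[[0.3,0.2,8],[0,0,8],[0,0,5],[0,0,4],[0,0,3],[0,0,1],[0,0,0],[0,0,0]],"roll":[0,0,0,0,0,0,0,0],"hand":[255,255,255,255,255,255,255,255]}'
python3 - <<'E'
from fit import *
go(491.3,-259.3,52,80.4)
E
```

```text
time_s: 29.95
ee_pos: [490.9, -259.2, 51.9]
ee_rot: [180.0, -0.0, 80.4]
force: [0.1, 0.9, 2.1]
gripper_width: 8.7
gripper_force: 40.1
t 29.95 pos [ 490.9 -259.2   51.9] rot [180.   -0.   80.4] | tool shift [-0.1  0.4 -0.1] roll rad -0.001 F [0.1 0.9 2.1] w 8.7
```

```bash

python3 -m pendant '{"translation":[[0,0,0],[0,0,0],[0,0,0],[0,0,0],[0,0,-20],[0,0,-40],[0,0,-40],[0,0,-40]],"roll":[0,0,0,0,0,0,0,0],"hand":[143,143,143,143,143,143,143,143]}'
python3 -m pendant '{"translation":[[-35,0,0],[-35,0,0],[0,0,0],[0,0,0],[0,0,0],[0,0,0],[0,0,0],[0,0,0]],"roll":[0,0,0,0,0,0,0,0],"hand":[143,143,143,143,143,143,143,143]}'
python3 - <<'E'
from fit import *
for c in ['scene','side','wrist']:
  p=shot(c,'end_'+c+'.png'); C=cloud(p)
  for n,x,y in [('keep',491,-259),('r1',435,313),('r2',494,308),('r3',553,303)]:
    w=sel(C,(x-25,x+25),(y-75,y+75),(50,95))
    if len(w)>20: print(c,n,rect(w),np.percentile(w,98,0))
E
```

```text
time_s: 30.62
ee_pos: [490.3, -259.1, 192.8]
ee_rot: [-179.9, -0.0, 80.4]
force: [1.1, 0.1, 0.5]
gripper_width: 40.0
gripper_force: 0.0
time_s: 31.28
ee_pos: [479.2, -327.4, 191.4]
ee_rot: [-180.0, -0.0, 80.4]
force: [-0.3, -0.7, -0.3]
gripper_width: 40.3
gripper_force: 0.0
scene keep (array([ 488.2, -258.1,   14. ,   44.7,   -9.7]), 153) [ 497.9 -237.1   82.7]
scene r1 (array([433.9, 313. ,  16.1,  44.3,  -3.2]), 155) [441.  333.7  83.6]
scene r2 (array([492.3, 307.8,  15.3,  44.9,  -5.3]), 159) [499.6 328.4  82.8]
side keep (array([ 488. , -260.1,   13.6,   49.6,   -8. ]), 110) [ 495.9 -236.5   82.3]
side r1 (array([434.1, 312.4,  11.4,  45.6,  -5.9]), 218) [440.9 334.9  82.4]
side r2 (array([492.7, 307.7,  12.9,  45. ,  -6.1]), 214) [499.2 329.8  82.8]
wrist keep (array([ 489.6, -259.3,    9.6,   43.4,   -9.9]), 719) [ 496.5 -238.4   81.3]
```

View pics/end_side.png

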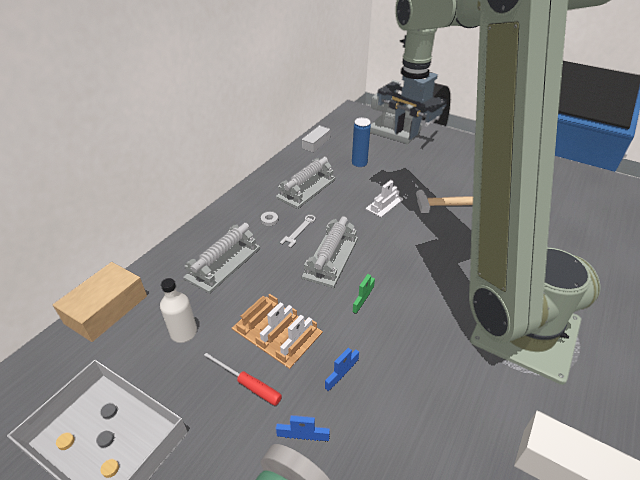

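The side view shows the matched leaf standing in the keeper at (385,195), the other two in the rack at (272,325) and (297,338), and the rest of the bench as it was. I hand the job in.

```bash
python3 -c "
from workcell import env
print(env.job_done())"
```

```text
the job is handed in; nothing more can be done
None
```

The leaf that started in the rack's far slot (x ≈ 553 mm) fits the near screw: it dropped home and took a light press of about 7 N. It now stands in the keeper slot and the other two stand in the rack. I tried two leaves; the middle one rode on the crests over a 9 mm sweep, and I did not need the third. The job was handed in at about 31 s.

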